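# Put the second packing block away and close its case

## Task

The wooden case holds one of a matched pair of pine packing blocks. Find its twin among the loose blocks on the bench and lay it down flat in the empty bay beside it, then push the sliding lid fully shut, and last turn the wooden catch on the runner all the way round until it lies square across the lid behind the lid's batten. Leave the other blocks and the tape measure where they are.

Things in the scene. Friction and masses are not known exactly. Their poses are not given: they have to be found in the camera images.
- case: Wooden case fixed to the bench. Origin on the bench top; x = the lid's closing direction, away from the robot (turned up to 0.25 rad), y left, z up. It spans x -128 to 135, y -147 to 135 mm. The near half (x<0) is a closed deck, the far half has two open bays side by side. Walls under the lid end at z=62 mm, the partition at 58, the side runners and far end stop at 72.
- empty_bay (a point): Centre of the empty (left, +y) bay's floor, at (64, 58, 8) mm in the case frame; axes of the case. Each bay is 112 mm along x (8 to 120 mm) by 108 mm along y, floor 8 mm over the bench. The right bay (-y) holds the twin block.
- spare_center (a point): Centre of the loose pine block that must go into the case: 45 x 90 x 45 mm (its x, y, z), plain wood, lying flat on the bench at the left or right of the case; grasp it across its 45 mm. Its place is swapped at random with the fir block and the sanding block.
- twin_center (a point): Centre of the same kind of pine block, 45 x 90 x 45 mm, loose in the case's right bay; it stays there.
- fir_block: A wider, longer wood block, 65 x 130 x 38 mm (x, y, z), loose on the bench; origin at its underside's centre. Not part of the job.
- sanding_block: A flatter wood block, 60 x 105 x 30 mm (x, y, z), loose on the bench; origin at its underside's centre. Not part of the job.
- tape_measure: A tape measure, 64 x 95 x 33 mm, loose on the bench right of the case; origin at its underside's centre. Not part of the job.
- lid (a joint): Sliding lid, in m: 0 = fully shut (pushed away from the robot, over the bays), 0.122 = fully open (over the deck). Starts at 0.112 to 0.122; slides along the case's x axis with about 2.5 N of friction and stays where left. Panel 126 x 242 x 8 mm, top at z=71 mm.
- lid_batten (a point): Centre of the batten that stands on the lid for pushing it: 18 mm thick (along the lid's travel), 200 mm long (across), from z=71 to 99 mm, in the middle of the panel; this point at z=85 mm. Axes of the case.
- catch (a joint): Turn catch on the right runner, vertical pivot, in rad: 0 = lying back along the runner (tip to case -x), negative = tip swung outwards to the right, 1.57 (its stop) = across the lid, tip to case +y, close behind the shut batten. Starts at -0.5 to -0.1; about 0.06 N m of friction, stays where left.
- catch_pivot (a point): The catch's pivot, at (44, -135, 85) mm in the case frame, half-way up the catch. The catch is a bar 18 mm wide, 22 mm high (z=74 to 96 mm, 2 mm over the runner and 3 mm over the lid), reaching 59 mm from the pivot.
- catch_tip (a point): The catch's free end, 59 mm from the pivot, half-way up (z=85 mm).
Things that resemble listed ones, but are neither listed nor needed, are in the scene too. Leave any red look-alike of the part that bears spare_center alone.

How it is judged:
By the outcome, as a careful person would: the job done as asked, in the order asked, and still so for the second after the job is handed in, with the robot touching nothing.
It also fails if it takes over 67 s, if anything falls off the work surface, if the arm or the gripper's body presses on something with over 40 N, if the wrist force passes 120 N, or if a joint passes its speed limit or range.

## Robot

A 6-joint arm with a two-finger parallel gripper is mounted at the origin on a cart in front of the work surface, level with it; the furniture and walls round the work are solid. World frame = base frame: x ahead of the robot, y to its left, z up, the work surface at z = 0. Lengths are in m, angles in degrees, forces in N, time in s.
With the tool pointing down it reaches from about 0.25 to 0.725 m from the base axis. Payload 9.7 kg.
Tool frame: the origin (TCP) lies on the centre line of the jaws, within the pads' length; the fingertips stand 19 mm ahead of it and the grasp point (between the pads) is the TCP (bot.tcp_to_tips is the z of the fingertips in the tool frame, in m); z points along the fingers, y is the line along which they close (so a half turn about z gives the same grasp; the last joint's range is limited). The gripper opens to 85 mm and grips with 20 to 120 N. Pads are 22 mm wide; open, the fingers measure 114 mm over their backs; the gripper's body (76 mm by 85 mm) begins 54 mm behind the grasp point. The pads swing forward as they close: fully open they stand 13 mm farther back than shut.
Start: joints at [0, 4.979, 10.078, 95.1, 0, 90], TCP at [0.55, -0, 0.25] pointing down, gripper open.
Joint ranges: [-179.16, 179.16], [-48.56, 103.87], [-65.8, 70.77], [-126.05, 130.52], [-82.76, 87.17], [-180, 180]. Speed limits (degrees/s): [127.2, 127.2, 147.25, 180, 180, 180].

## Interface

Orientations are given as [roll, pitch, yaw] about the fixed x, y, z axes, in that order (R = Rz(yaw) Ry(pitch) Rx(roll)).
In Python, from workcell import bot gives the robot as it stands. The module is installed in compiled form; this text tells all that it offers.
- The arm moves only by the tool play_rows, never from a script. Its argument "increments" is a list of rows, each an object with "slide": the shift along the tool's x, y, z in mm, a list of three; "angular": the turn, a rotation vector about the tool's x, y, z in degrees, a list of three; "claw": the opening, from -1 (shut) to 1 (fully open). In form: [{"slide": [x, y, z], "angular": [rx, ry, rz], "claw": claw}, ...]. A call has 1 to 8 rows; each row shifts and turns the commanded pose from where the row before left it, along the tool's axes as they then stand; what a row does not reach is not made up. A row lasts 1/10 s, in which the tool goes at most 50 mm and 8.59 degrees, less where a joint would pass 70% of its speed; a pose out of reach is approached as far as the arm can. A call is refused whole if a number of a shift passes 50 or a number of a turn 8.59, either way. A call with a gripper value outside its range is refused whole. The fingers move at their own pace and stop on an object; "squeeze" is the grip in N (left out, the last holds). Time passes only in rows, so rows that do not move let the fingers close. It gives the time, the measured TCP pose, the force, the opening and the grip force at its end, in the units of the state.
- bot.get_obs(): the state, without advancing time (a new reading comes with each control period).
- bot.camera(name): name is "scene" or "side" or "wrist"; returns the picture (420x560x3 uint8, red, green, blue); there is no depth.
- bot.camera_info(name): a dict with "fovy" (degrees; the focal length in pixels is half the picture's height over the tangent of half this angle, whatever the lens; pixels are square), "cx", "cy" (the principal point, pixels), "R" (3x3) and "t" (3): a world point X has camera coordinates R X + t. Camera axes: x right, y down, z forward; pixel columns grow to the right and rows downward; lengths in m; the calibration is good to about 2 mm. A picture is of the moment at which its call begins: read the wrist's pose just before it. camera_info takes no time and is no camera call; for the wrist camera it gives the pose at the moment of the call.
- bot.job_done(): hands the job in; it is judged then, once.
The state is a dict: "time": time; "q": joint angles; "qd": joint speeds; "joint_efforts": joint torques, N m; "ee_pos": TCP position; "tcp_rot": TCP orientation; "wrist_force": force on the tool from outside, world axes, zero at the start; "torque": the same for the moment, N m; "opening": finger opening in m; "grasp_force": force on a finger pad.
Only numpy, scipy, OpenCV 4.12 (cv2) and the standard library are available. Lean on these libraries where they do the work, as an engineer would, in place of code of your own. Each camera call takes 0.05 s, during which the arm holds its last target. There are 200 camera calls.

## Working session

There is one attempt and no reset: what is moved stays moved. The work goes in short steps, Python scripts to look and compute and a tool call to move; the robot and the scene stay as the last step left them, time stands still between calls to the robot, and variables do not carry over. Pictures are saved under pics/ and viewed, at most 10 in all, crops included, and the job is handed in when it is done.

Besides the shell and the picture viewer there is one more tool, called after "Emit:" in YAML: its name, and indented under it one key for each argument. play_rows: Moves the arm, as the interface text tells. Its arguments: {"type":"object","properties":{"increments":{"type":"array"},"squeeze":{"type":"number"}},"required":["increments"]}

```bash
mkdir -p pics
cat > h.py <<'E'
import numpy as np, cv2
from workcell import bot
def snap(n,f):
    im=bot.camera(n); cv2.imwrite('pics/'+f,im[:,:,::-1]); return im
def ray(n,uv,z,ci=None):
    ci=ci or bot.camera_info(n); f=210/np.tan(np.radians(ci['fovy']/2))
    R=np.array(ci['R']);t=np.array(ci['t']);c=-R.T@t
    d=R.T@np.array([(uv[0]-ci['cx'])/f,(uv[1]-ci['cy'])/f,1]); return c+d*(z-c[2])/d[2]
def proj(n,X,ci=None):
    ci=ci or bot.camera_info(n); f=210/np.tan(np.radians(ci['fovy']/2))
    p=np.array(ci['R'])@np.array(X)+np.array(ci['t']); return np.array([f*p[0]/p[2]+ci['cx'],f*p[1]/p[2]+ci['cy']])
E
python3 - <<'E'
from h import *
for n in('scene','side','wrist'):
    i=bot.camera_info(n);print(n,i['fovy'],i['cx'],i['cy'],-np.array(i['R']).T@i['t'])
a=snap('scene','s0.png');b=snap('side','d0.png')
print(bot.get_obs())
E
```

```text
scene 53.0329779426743 278.20214028030375 213.34688493658038 [-0.08146099 -0.6915869   0.56418289]
side 49.18924087115392 281.4526249466723 206.1033273934 [0.15796893 0.99986825 0.50599381]
wrist 69.092895593265 278.55960431704915 207.67706475847967 [0.55056173 0.06355025 0.37306177]
{'time': 0.1, 'q': array([-1.65903805e-04,  5.00973582e+00,  1.00382517e+01,  9.50986340e+01,
        1.58512915e-03,  9.00001788e+01]), 'qd': array([ 0.04907903, -0.05063977,  0.11442417, -0.00287394,  0.09377958,
        0.07199345]), 'joint_efforts': array([ 5.47294949e-04, -5.21561801e+01,  4.65652657e+01,  1.59993977e-02,
       -1.19309320e-06, -5.24902489e-06]), 'ee_pos': array([5.49822138e-01, 5.76703507e-06, 2.49630146e-01]), 'tcp_rot': array([-1.79929882e+02, -1.58490916e-03,  8.99996534e+01]), 'wrist_force': array([0.73570388, 0.09248087, 0.41749175]), 'torque': array([-0.00032892,  0.0411255 ,  0.06901411]), 'grasp_force': 0.0, 'opening': 0.08569731566087001}
```

View pics/s0.png

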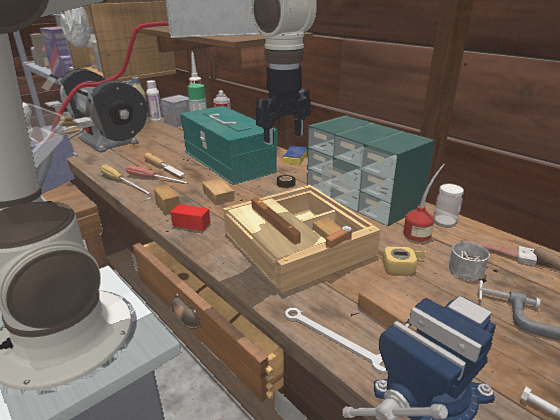

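View pics/d0.png

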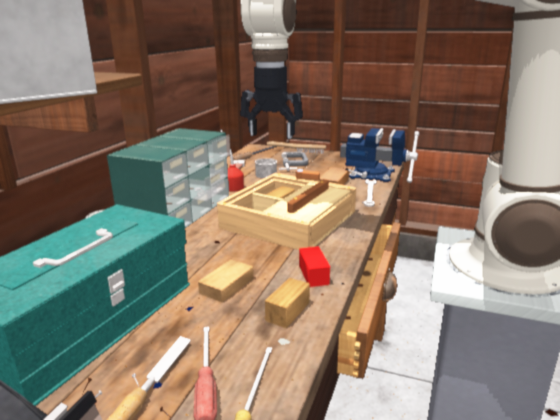

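The scene shows block candidates at (166,197), (218,191) and (378,308), with a red decoy at (190,217). In the side view they are at (288,302), (226,279) and, for the red one, (314,266). The (288,302) block looks square in section, so I'll check it in a close crop.

Run:
```python
import cv2,numpy as np
s=cv2.imread('pics/s0.png');d=cv2.imread('pics/d0.png')
a=cv2.resize(s[175:295,215:395],None,fx=4.4,fy=4.4,interpolation=cv2.INTER_CUBIC)[:,:792]
cv2.imwrite('pics/c1.png',a)
b=cv2.resize(d[240:335,190:340],None,fx=4,fy=4,interpolation=cv2.INTER_CUBIC)
c=cv2.resize(s[170:240,140:290],None,fx=4,fy=4,interpolation=cv2.INTER_CUBIC)[:220]
cv2.imwrite('pics/c2.png',np.vstack([b,c]))
```

```text
(no output)
```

View pics/c1.png

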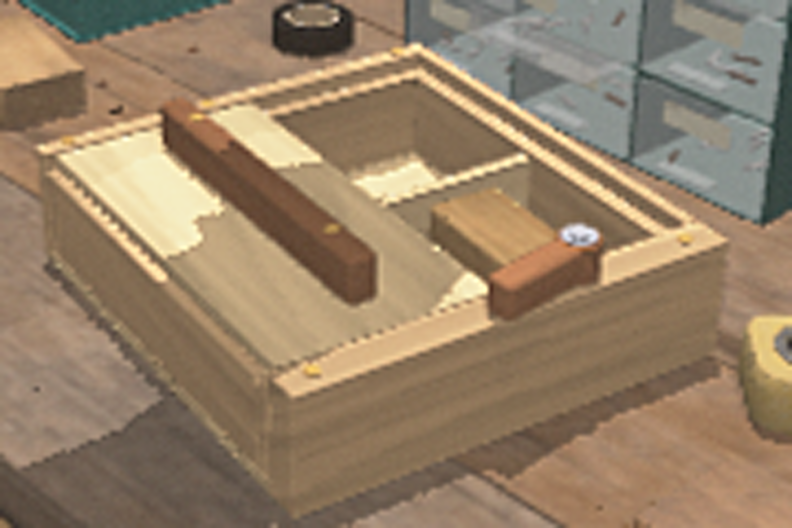

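View pics/c2.png

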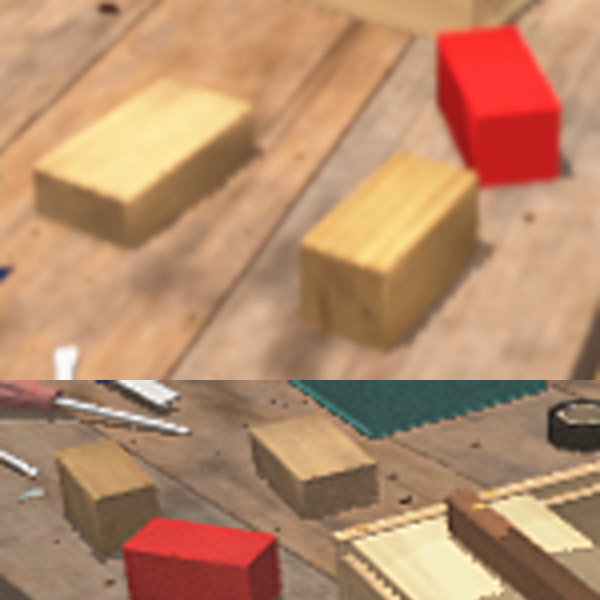

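The crops confirm it. The spare pine block is at side (288,302) and scene (166,197), with a square end. The flat one at side (226,279) is the sanding block, and the red one is the decoy. Next I'll measure the poses.

Run:
```python
from h import *
from scipy.optimize import least_squares
S=lambda p:(140+p[0]/4,170+(p[1]-380)/4); D=lambda p:(190+p[0]/4,240+p[1]/4); C=lambda p:(215+p[0]/4.4,175+p[1]/4.4)
for n,L in(('side',[D(p) for p in[(303,243),(383,272),(478,175),(400,153)]]),('scene',[S(p) for p in[(57,457),(100,442),(158,483),(97,500)]])):
    P=np.array([ray(n,p,.045) for p in L])[:,:2]; e=np.diff(np.vstack([P,P[:1]]),axis=0)
    print(n,P.mean(0).round(4),np.linalg.norm(e,axis=1).round(3),np.degrees(np.arctan2(e[:,1],e[:,0])).round(1))
red=np.array([ray('side',D(p),.045) for p in[(437,37),(515,27),(558,103),(480,115)]]);print('red',red[:,:2].round(3).tolist())
pts=[((-128,135,72),(40,148)),((135,135,72),(415,45)),((135,-147,72),(727,240)),((-128,-147,72),(275,385))]
def f(v):
    c,s=np.cos(v[2]),np.sin(v[2]); return np.concatenate([ray('scene',C(q),m[2]/1e3)[:2]-v[:2]-np.array([[c,-s],[s,c]])@(np.array(m[:2])/1e3) for m,q in pts])
r=least_squares(f,[.5,0,0]);print('case',r.x.round(4),(r.fun*1e3).round(1))
x,y,a=r.x;c,s=np.cos(a),np.sin(a);Ri=np.array([[c,s],[-s,c]])
for nm,q,z in[('piv',(580,235),.096),('tipc',(490,290),.096),('tipc2',(512,280),.096),('batR',(345,265),.099),('batR2',(373,262),.099),('batL',(180,100),.099)]:
    print(nm,(Ri@(ray('scene',C(q),z)[:2]-[x,y])*1e3).round(1))
```

```text
side [0.3937 0.3306] [0.041 0.089 0.041 0.087] [ 167.6 -100.4   -9.    79.5]
scene [0.39   0.3168] [0.035 0.088 0.044 0.082] [  2.8 -92.2 172.8  81.5]
red [[0.426, 0.166], [0.39, 0.141], [0.347, 0.213], [0.38, 0.237]]
case [ 0.5241 -0.0672 -0.2043] [ 0.8 -7.8 -5.5 -2.5  0.8  0.8  3.9  9.5]
piv [  48.1 -134.3]
tipc [ -18.8 -152.1]
tipc2 [  -4.8 -150.3]
batR [ -67.6 -102.7]
batR2 [ -54.8 -107.2]
batL [-54.5  91.9]
```

Emit:
play_rows:
  increments:
    - {"slide": [40, -20, 0], "angular": [0, 0, 1.25], "claw": 1}
    - {"slide": [40, -20, 0], "angular": [0, 0, 1.25], "claw": 1}
    - {"slide": [40, -20, 0], "angular": [0, 0, 1.25], "claw": 1}
    - {"slide": [40, -20, 0], "angular": [0, 0, 1.25], "claw": 1}
    - {"slide": [40, -15, 5], "angular": [0, 0, 1.25], "claw": 1}
    - {"slide": [40, -15, 5], "angular": [0, 0, 1.25], "claw": 1}
    - {"slide": [40, -10, 5], "angular": [0, 0, 1.25], "claw": 1}
    - {"slide": [30, -5, 5], "angular": [0, 0, 1.25], "claw": 1}
  squeeze: 40

```text
time: 0.9
ee_pos: [0.4472, 0.3186, 0.2299]
tcp_rot: [-180.0, 0.0, 80.0]
wrist_force: [1.2, 0.6, 1.1]
opening: 0.0852
grasp_force: 0.0
```

Emit:
play_rows:
  increments:
    - {"slide": [0, 0, 0], "angular": [0, 0, 0], "claw": 1}
    - {"slide": [0, 0, 0], "angular": [0, 0, 0], "claw": 1}
    - {"slide": [0, 0, 0], "angular": [0, 0, 0], "claw": 1}

```text
time: 1.2
ee_pos: [0.4483, 0.3158, 0.2303]
tcp_rot: [-180.0, 0.0, 80.0]
wrist_force: [0.4, -0.4, -0.2]
opening: 0.0855
grasp_force: 0.0
```

Run:
```python
from h import *
import pickle
pickle.dump(bot.camera_info('wrist'),open('w1.pkl','wb'))
snap('wrist','w1.png');o=bot.get_obs();print(o['ee_pos'],o['tcp_rot'],proj('wrist',(.3937,.3306,.045)))
```

```text
[0.44842032 0.31559564 0.23049255] [1.79989977e+02 2.97057918e-03 7.99528273e+01] [222.77755238 184.75417591]
```

View pics/w1.png

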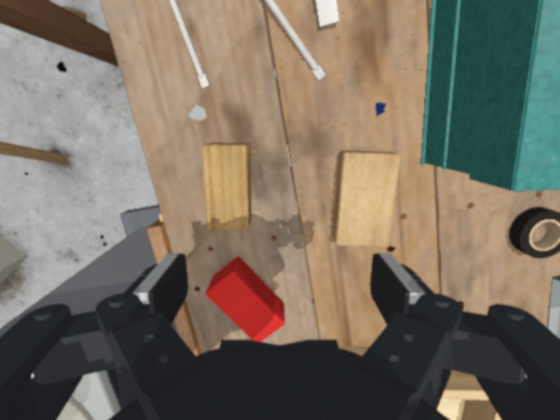

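The spare's top corners are at (204,144), (248,144), (250,229) and (208,231), with the sanding block at (368,198) and the red one at (246,299).

Run:
```python
from h import *
o=bot.get_obs();P=np.array([ray('wrist',p,.045)[:2] for p in[(204,144),(248,144),(250,229),(208,231)]])
e=np.diff(P,axis=0);print(P.mean(0),np.linalg.norm(e,axis=1),np.degrees(np.arctan2(e[:,1],e[:,0])))
from scipy.spatial.transform import Rotation as R
r=R.from_euler('xyz',o['tcp_rot'],degrees=True)
print(r.inv().apply(np.r_[P.mean(0),.028]-o['ee_pos'])*1e3)
```

```text
[0.39765514 0.3258156 ] [0.04370271 0.08907447 0.045084  ] [ -10.03250133 -100.14395948  172.8411942 ]
[  1.21729254 -51.80505419 202.48342642]
```

Emit:
play_rows:
  increments:
    - {"slide": [1, -26, 10], "angular": [0, 0, 0], "claw": 1}
    - {"slide": [0, -26, 20], "angular": [0, 0, 0], "claw": 1}
    - {"slide": [0, 0, 40], "angular": [0, 0, 0], "claw": 1}
    - {"slide": [0, 0, 40], "angular": [0, 0, 0], "claw": 1}
    - {"slide": [0, 0, 40], "angular": [0, 0, 0], "claw": 1}
    - {"slide": [0, 0, 30], "angular": [0, 0, 0], "claw": 1}
    - {"slide": [0, 0, 20], "angular": [0, 0, 0], "claw": 1}
    - {"slide": [0, 0, 0], "angular": [0, 0, 0], "claw": 1}

```text
time: 2.05
ee_pos: [0.3961, 0.3244, 0.0278]
tcp_rot: [-179.8, 0.2, 79.9]
wrist_force: [0.7, 0.3, 0.4]
opening: 0.0852
grasp_force: 0.0
```

Emit:
play_rows:
  increments:
    - {"slide": [0, 0, 0], "angular": [0, 0, 0], "claw": -1}
    - {"slide": [0, 0, 0], "angular": [0, 0, 0], "claw": -1}
    - {"slide": [0, 0, 0], "angular": [0, 0, 0], "claw": -1}
    - {"slide": [0, 0, 0], "angular": [0, 0, 0], "claw": -1}
    - {"slide": [0, 0, 0], "angular": [0, 0, 0], "claw": -1}
    - {"slide": [0, 0, 0], "angular": [0, 0, 0], "claw": -1}
    - {"slide": [0, 0, 0], "angular": [0, 0, 0], "claw": -1}
    - {"slide": [0, 0, 0], "angular": [0, 0, 0], "claw": -1}

```text
time: 2.85
ee_pos: [0.3979, 0.327, 0.0321]
tcp_rot: [179.9, -0.1, 80.0]
wrist_force: [0.1, -0.9, 8.1]
opening: 0.0446
grasp_force: 42.3
```

Emit:
play_rows:
  increments:
    - {"slide": [0, 0, -20], "angular": [0, 0, 0], "claw": -1}
    - {"slide": [0, 0, -40], "angular": [0, 0, 0], "claw": -1}
    - {"slide": [0, 0, -40], "angular": [0, 0, 0], "claw": -1}
    - {"slide": [0, 0, -40], "angular": [0, 0, 0], "claw": -1}
    - {"slide": [0, 0, -40], "angular": [0, 0, 0], "claw": -1}
    - {"slide": [-10, 10, -30], "angular": [0, 0, 0], "claw": -1}
    - {"slide": [-25, 20, -10], "angular": [0, 0, 0], "claw": -1}
    - {"slide": [-40, 30, 0], "angular": [0, 0, 0], "claw": -1}

```text
time: 3.65
ee_pos: [0.4438, 0.2429, 0.2531]
tcp_rot: [179.8, -0.2, 80.2]
wrist_force: [1.5, -0.5, -1.2]
opening: 0.0446
grasp_force: 41.4
```

Emit:
play_rows:
  increments:
    - {"slide": [-40, 30, 0], "angular": [0, 0, 0], "claw": -1}
    - {"slide": [-40, 35, 0], "angular": [0, 0, 0.5], "claw": -1}
    - {"slide": [-40, 35, 0], "angular": [0, 0, 0.5], "claw": -1}
    - {"slide": [-40, 35, 0], "angular": [0, 0, 0.5], "claw": -1}
    - {"slide": [-40, 35, 0], "angular": [0, 0, 0.2], "claw": -1}
    - {"slide": [-35, 28, 0], "angular": [0, 0, 0], "claw": -1}
    - {"slide": [0, 0, 0], "angular": [0, 0, 0], "claw": -1}
    - {"slide": [0, 0, 0], "angular": [0, 0, 0], "claw": -1}

```text
time: 4.45
ee_pos: [0.5876, -0.0157, 0.2503]
tcp_rot: [-180.0, -0.0, 78.2]
wrist_force: [-0.5, 0.2, -1.4]
opening: 0.045
grasp_force: 41.5
```

Emit:
play_rows:
  increments:
    - {"slide": [0, 0, 0], "angular": [0, 0, 0], "claw": -1}
    - {"slide": [0, 0, 0], "angular": [0, 0, 0], "claw": -1}

```text
time: 4.65
ee_pos: [0.5871, -0.0137, 0.2508]
tcp_rot: [180.0, -0.0, 78.4]
wrist_force: [0.6, -0.4, -0.8]
opening: 0.0446
grasp_force: 41.5
```

Run:
```python
from h import *
import pickle
pickle.dump(bot.camera_info('wrist'),open('w2.pkl','wb'))
snap('wrist','w2.png');o=bot.get_obs();print(o['ee_pos'],o['tcp_rot'],o['wrist_force'],o['opening'])
```

```text
[ 0.58715007 -0.01365182  0.25079913] [ 1.79963480e+02 -1.11174498e-02  7.83955082e+01] [ 0.34946052 -0.39187154 -0.88748985] 0.0452327309715674
```

View pics/w2.png

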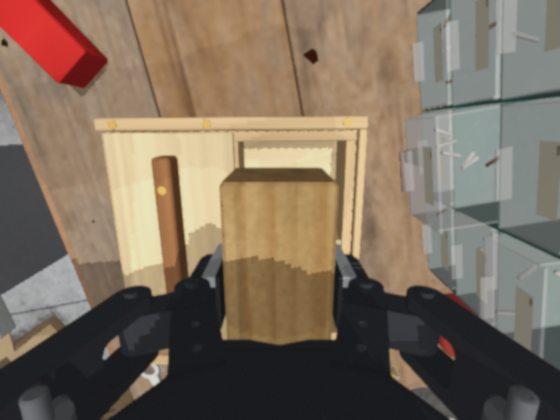

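The wrist view shows the case's left runner, with outer corners at about (97,121) and (367,117) and the far outer edge running down to (360,265). The left bay is free below the held block. I'll refit the case pose from these.

Run:
```python
from h import *
from scipy.optimize import least_squares
from scipy.spatial.transform import Rotation as R
C=lambda p:(215+p[0]/4.4,175+p[1]/4.4)
W=np.array([ray('wrist',p,.072)[:2] for p in[(97,121),(367,117),(360,265)]]);d=W[1]-W[0];print(W,np.linalg.norm(d),np.degrees(np.arctan2(d[1],d[0])))
pts=[((-128,135),W[0],3),((135,135),W[1],3)]+[(m,ray('scene',C(q),.072)[:2],.5) for m,q in[((135,-147),(727,240)),((-128,-147),(275,385))]]
M=lambda a:np.array([[np.cos(a),-np.sin(a)],[np.sin(a),np.cos(a)]])
f=lambda v:np.concatenate([w*(P-v[:2]-M(v[2])@(np.array(m)/1e3)) for m,P,w in pts])
r=least_squares(f,[.52,-.07,-.2]);v=r.x;print(v,(r.fun*1e3).round(1));np.save('case.npy',v)
inv=lambda P:((M(v[2]).T@(P-v[:2]))*1e3).round(1)
print('faredge',inv(W[2]),'batten end',[inv(ray('wrist',p,.099)[:2]) for p in[(153,159),(177,159)]],'bay corner z62',[inv(ray('wrist',p,.062)[:2]) for p in[(240,140),(355,140)]])
b=v[:2]+M(v[2])@[.064,.058];o=bot.get_obs();print(b,np.degrees(v[2])+90,R.from_euler('xyz',o['tcp_rot'],degrees=True).inv().apply(np.r_[b,.042]-o['ee_pos'])*1e3)
```

```text
[[ 0.43229009  0.08779049]
 [ 0.68490102  0.03973264]
 [ 0.65796228 -0.1112724 ]] 0.2571416682171644 -10.771489090168714
[ 0.52926981 -0.06791741 -0.1919999 ] [ 8.7 -3.7 -7.9  2.7 -3.3  0.1 -1.4  6.1]
faredge [134.6 -18. ] batten end [array([-64.7, 100.6]), array([-43.2, 100.3])] bay corner z62 [array([  9.4, 114.8]), array([124.4, 113.7])]
[ 0.60316148 -0.02319582] 78.99921606186699 [ -6.16866438  17.47086458 208.80911296]
```

Emit:
play_rows:
  increments:
    - {"slide": [-3, 9, 10], "angular": [0, 0, -0.6], "claw": -1}
    - {"slide": [-3, 8.5, 20], "angular": [0, 0, 0], "claw": -1}
    - {"slide": [0, 0, 35], "angular": [0, 0, 0], "claw": -1}
    - {"slide": [0, 0, 35], "angular": [0, 0, 0], "claw": -1}
    - {"slide": [0, 0, 20], "angular": [0, 0, 0], "claw": -1}
    - {"slide": [0, 0, 20], "angular": [0, 0, 0], "claw": -1}
    - {"slide": [0, 0, 20], "angular": [0, 0, 0], "claw": -1}
    - {"slide": [0, 0, 0], "angular": [0, 0, 0], "claw": -1}

```text
time: 5.5
ee_pos: [0.6019, -0.0239, 0.0866]
tcp_rot: [-179.7, 0.0, 79.0]
wrist_force: [-1.0, -0.1, -1.0]
opening: 0.0449
grasp_force: 41.5
```

Emit:
play_rows:
  increments:
    - {"slide": [0, 0, 15], "angular": [0, 0, 0], "claw": -1}
    - {"slide": [0, 0, 15], "angular": [0, 0, 0], "claw": -1}
    - {"slide": [0, 0, 10], "angular": [0, 0, 0], "claw": -1}
    - {"slide": [0, 0, 5], "angular": [0, 0, 0], "claw": -1}
    - {"slide": [0, 0, 0], "angular": [0, 0, 0], "claw": -1}
    - {"slide": [0, 0, 0], "angular": [0, 0, 0], "claw": -1}

```text
time: 6.1
ee_pos: [0.6037, -0.0242, 0.0457]
tcp_rot: [180.0, -0.0, 78.9]
wrist_force: [-0.6, 0.5, -0.6]
opening: 0.0448
grasp_force: 41.5
```

Smooth descent. I'll lower the last millimetres and open gently, with limited width in the bay.

Emit:
play_rows:
  increments:
    - {"slide": [0, 0, 3], "angular": [0, 0, 0], "claw": -1}
    - {"slide": [0, 0, 2], "angular": [0, 0, 0], "claw": -1}
    - {"slide": [0, 0, 1], "angular": [0, 0, 0], "claw": -1}
    - {"slide": [0, 0, 0], "angular": [0, 0, 0], "claw": -1}

```text
time: 6.5
ee_pos: [0.6037, -0.0243, 0.0401]
tcp_rot: [179.9, -0.0, 78.9]
wrist_force: [-2.8, -0.4, 4.7]
opening: 0.045
grasp_force: 42.0
```

Emit:
play_rows:
  increments:
    - {"slide": [0, 0, 0], "angular": [0, 0, 0], "claw": 0.3}
    - {"slide": [0, 0, 0], "angular": [0, 0, 0], "claw": 0.3}
    - {"slide": [0, 0, 0], "angular": [0, 0, 0], "claw": 0.3}
    - {"slide": [0, 0, 0], "angular": [0, 0, 0], "claw": 0.3}
    - {"slide": [0, 0, -15], "angular": [0, 0, 0], "claw": 0.3}
    - {"slide": [0, 0, -25], "angular": [0, 0, 0], "claw": 0.3}
    - {"slide": [0, 0, -40], "angular": [0, 0, 0], "claw": 0.3}
    - {"slide": [0, 0, -40], "angular": [0, 0, 0], "claw": 0.3}

```text
time: 7.3
ee_pos: [0.603, -0.0242, 0.1614]
tcp_rot: [-180.0, 0.0, 78.9]
wrist_force: [0.6, -0.3, 0.9]
opening: 0.0556
grasp_force: 0.0
```

Emit:
play_rows:
  increments:
    - {"slide": [0, -5, -35], "angular": [0, 0, 0], "claw": -1}
    - {"slide": [-8, -25, -15], "angular": [0, 0, 0], "claw": -1}
    - {"slide": [-10, -30, 0], "angular": [0, 0, 0], "claw": -1}
    - {"slide": [-10, -30, 0], "angular": [0, 0, 0], "claw": -1}
    - {"slide": [-10, -30, 0], "angular": [0, 0, 0], "claw": -1}
    - {"slide": [-10, -30, 0], "angular": [0, 0, 0], "claw": -1}
    - {"slide": [-12, -20, 0], "angular": [0, 0, 0], "claw": -1}
    - {"slide": [0, 0, 0], "angular": [0, 0, 0], "claw": -1}

```text
time: 8.1
ee_pos: [0.4233, -0.0508, 0.2112]
tcp_rot: [179.9, 0.0, 78.9]
wrist_force: [1.2, 0.6, 1.0]
opening: 0.0
grasp_force: 0.0
```

```bash
cat >> h.py <<'E'
def tocase(P):
    v=np.load('case.npy');c,s=np.cos(v[2]),np.sin(v[2]);return np.array([[c,s],[-s,c]])@(np.array(P)[:2]-v[:2])*1e3
E
python3 - <<'E'
from h import *
o=bot.get_obs();print(o['ee_pos'],tocase(o['ee_pos']),o['tcp_rot'],o['opening'])
w=snap('wrist','w3.png');s=bot.camera('scene')[:,:,::-1]
cv2.imwrite('pics/m3.png',np.hstack([cv2.resize(w[:,:,::-1],(400,300)),cv2.resize(s[165:300,210:390],(400,300),interpolation=cv2.INTER_CUBIC)]))
E
```

```text
[ 0.42330194 -0.05079651  0.21116972] [-107.28771787   -3.41474728] [1.79876039e+02 2.40758055e-03 7.88512774e+01] 9.381852063253076e-06
```

View pics/m3.png

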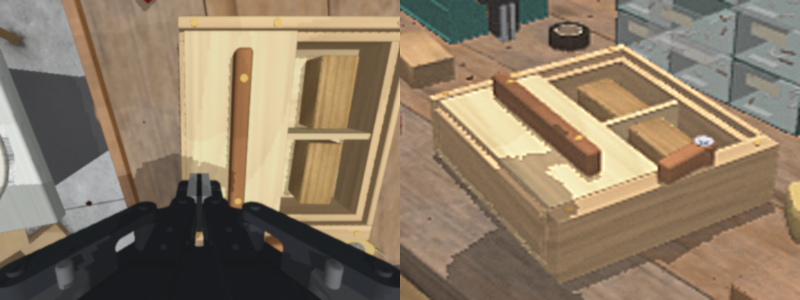

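The block lies flat in the left bay beside its twin, at about (330,88) in the wrist half. The batten is at (242,125) and the catch still points back. Next I'll push the lid.

Emit:
play_rows:
  increments:
    - {"slide": [0, 0, 30], "angular": [0, 0, 0], "claw": -1}
    - {"slide": [0, 0, 35], "angular": [0, 0, 0], "claw": -1}
    - {"slide": [0, 0, 30], "angular": [0, 0, 0], "claw": -1}
    - {"slide": [0, 0, 17], "angular": [0, 0, 0], "claw": -1}
    - {"slide": [0, 10, 0], "angular": [0, 0, 0], "claw": -1}
    - {"slide": [0, 10, 0], "angular": [0, 0, 0], "claw": -1}
    - {"slide": [0, 10, 0], "angular": [0, 0, 0], "claw": -1}
    - {"slide": [0, 8, 0], "angular": [0, 0, 0], "claw": -1}

```text
time: 9.0
ee_pos: [0.464, -0.0577, 0.0982]
tcp_rot: [180.0, -0.0, 78.9]
wrist_force: [-3.1, 1.0, 0.9]
opening: -0.0
grasp_force: 1.4
```

Emit:
play_rows:
  increments:
    - {"slide": [0, 12, 0], "angular": [0, 0, 0], "claw": -1}
    - {"slide": [0, 12, 0], "angular": [0, 0, 0], "claw": -1}
    - {"slide": [0, 12, 0], "angular": [0, 0, 0], "claw": -1}
    - {"slide": [0, 12, 0], "angular": [0, 0, 0], "claw": -1}
    - {"slide": [0, 12, 0], "angular": [0, 0, 0], "claw": -1}
    - {"slide": [0, 12, 0], "angular": [0, 0, 0], "claw": -1}
    - {"slide": [0, 12, 0], "angular": [0, 0, 0], "claw": -1}
    - {"slide": [0, 8, 0], "angular": [0, 0, 0], "claw": -1}

```text
time: 9.8
ee_pos: [0.5537, -0.0756, 0.0971]
tcp_rot: [-180.0, 0.0, 78.9]
wrist_force: [-2.4, 0.4, 1.8]
opening: -0.0003
grasp_force: 1.4
```

```bash
python3 -c "
from h import *
o=bot.get_obs();print(o['ee_pos'],tocase(o['ee_pos']),o['wrist_force'])"
```

```text
[ 0.55368778 -0.07564695  0.09711049] [25.44424937 -2.92800623] [-2.41249461  0.41042825  1.81930947]
```

Emit:
play_rows:
  increments:
    - {"slide": [0, 4, 0], "angular": [0, 0, 0], "claw": -1}
    - {"slide": [0, 4, 0], "angular": [0, 0, 0], "claw": -1}
    - {"slide": [0, 4, 0], "angular": [0, 0, 0], "claw": -1}
    - {"slide": [0, 0, 0], "angular": [0, 0, 0], "claw": -1}

```text
time: 10.2
ee_pos: [0.5648, -0.0778, 0.0971]
tcp_rot: [180.0, 0.0, 78.9]
wrist_force: [-0.3, 0.1, 0.5]
opening: 0.0003
grasp_force: 0.0
```

Emit:
play_rows:
  increments:
    - {"slide": [0, 3, 0], "angular": [0, 0, 0], "claw": -1}
    - {"slide": [0, 2, 0], "angular": [0, 0, 0], "claw": -1}
    - {"slide": [0, 0, 0], "angular": [0, 0, 0], "claw": -1}

```text
time: 10.5
ee_pos: [0.5663, -0.078, 0.0971]
tcp_rot: [-179.6, 0.0, 78.9]
wrist_force: [-19.4, 3.7, 9.6]
opening: -0.0001
grasp_force: 9.8
```

```bash
python3 -c "
from h import *
o=bot.get_obs();print(o['ee_pos'],tocase(o['ee_pos']),o['wrist_force'])"
```

```text
[ 0.56631893 -0.07804627  0.09713949] [38.3011372  -2.87293232] [-19.35288711   3.67373286   9.63655077]
```

Emit:
play_rows:
  increments:
    - {"slide": [0, -10, 0], "angular": [0, 0, 0], "claw": -1}
    - {"slide": [0, -10, -20], "angular": [0, 0, 0], "claw": -1}
    - {"slide": [0, 0, -40], "angular": [0, 0, 0], "claw": -1}
    - {"slide": [-35, -3, 0], "angular": [0, 0, 0], "claw": -1}
    - {"slide": [-40, -3, 0], "angular": [0, 0, 0], "claw": -1}
    - {"slide": [-40, -4, 0], "angular": [0, 0, 0], "claw": -1}
    - {"slide": [-40, -4, 0], "angular": [0, 0, 0], "claw": -1}
    - {"slide": [-22, 0, 0], "angular": [0, 0, 0], "claw": -1}

```text
time: 11.3
ee_pos: [0.501, -0.2482, 0.1577]
tcp_rot: [179.9, 0.0, 78.8]
wrist_force: [-0.0, -0.4, -0.4]
opening: -0.0
grasp_force: 0.0
```

Emit:
play_rows:
  increments:
    - {"slide": [0, 0, 0], "angular": [0, 0, 0], "claw": -1}
    - {"slide": [0, 0, 0], "angular": [0, 0, 0], "claw": -1}

```text
time: 11.5
ee_pos: [0.5019, -0.2459, 0.1574]
tcp_rot: [180.0, -0.0, 78.8]
wrist_force: [-0.3, 0.3, -0.6]
opening: 0.0006
grasp_force: 0.0
```

Run:
```python
from h import *
o=bot.get_obs();print(o['ee_pos'],tocase(o['ee_pos']),o['wrist_force'])
w=snap('wrist','w4.png');s=bot.camera('scene')[:,:,::-1]
cv2.imwrite('pics/m4.png',np.hstack([cv2.resize(w[:,:,::-1],(400,300)),cv2.resize(s[165:300,210:390],(400,300),interpolation=cv2.INTER_CUBIC)]))
```

```text
[ 0.50186411 -0.24593394  0.15737211] [   7.06743487 -179.97501614] [-0.32909576  0.26652582 -0.57924451]
```

View pics/m4.png

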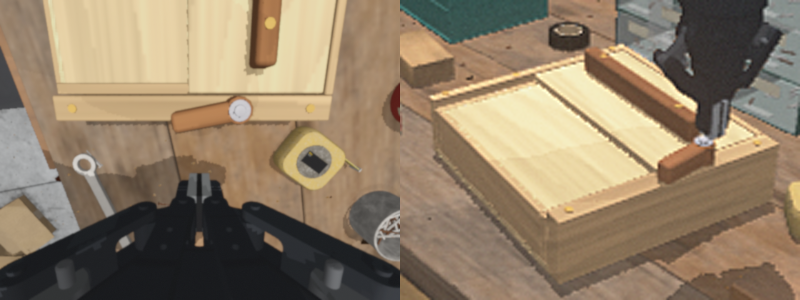

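Lid shut: the batten is next to the pivot. The catch points back and slightly outward, at (178,120)–(240,110) in the wrist half, and the finger is well outside it at (200,185). Now I'll sweep it round.

Emit:
play_rows:
  increments:
    - {"slide": [0, 0, 30], "angular": [0, 0, 0], "claw": -1}
    - {"slide": [0, 0, 30], "angular": [0, 0, 0], "claw": -1}
    - {"slide": [10, -3, 0], "angular": [0, 0, 0], "claw": -1}
    - {"slide": [10, -3, 0], "angular": [0, 0, 0], "claw": -1}
    - {"slide": [9, -3, 0], "angular": [0, 0, 0], "claw": -1}
    - {"slide": [9, -3, 0], "angular": [0, 0, 0], "claw": -1}
    - {"slide": [9, -1, 0], "angular": [0, 0, 0], "claw": -1}
    - {"slide": [8, 0, 0], "angular": [0, 0, 0], "claw": -1}

```text
time: 12.4
ee_pos: [0.5001, -0.1886, 0.0983]
tcp_rot: [179.9, 0.0, 78.9]
wrist_force: [-1.0, -2.8, 1.1]
opening: -0.0003
grasp_force: 1.1
```

Emit:
play_rows:
  increments:
    - {"slide": [10, 3, 0], "angular": [0, 0, 0], "claw": -1}
    - {"slide": [9, 5, 0], "angular": [0, 0, 0], "claw": -1}
    - {"slide": [6, 5, 0], "angular": [0, 0, 0], "claw": -1}
    - {"slide": [5, 6, 0], "angular": [0, 0, 0], "claw": -1}
    - {"slide": [3, 3, 0], "angular": [0, 0, 0], "claw": -1}
    - {"slide": [0, 0, 0], "angular": [0, 0, 0], "claw": -1}
    - {"slide": [0, 0, 0], "angular": [0, 0, 0], "claw": -1}

```text
time: 13.1
ee_pos: [0.5278, -0.1611, 0.0971]
tcp_rot: [-180.0, -0.0, 78.9]
wrist_force: [-0.4, -0.1, 0.4]
opening: -0.0004
grasp_force: 0.0
```

```bash
python3 -c "
from h import *
o=bot.get_obs();print(o['ee_pos'],tocase(o['ee_pos']),o['wrist_force'],o['torque'])"
```

```text
[ 0.5278255  -0.16107245  0.0971321 ] [ 16.35829941 -91.71888083] [-0.37299862 -0.055543    0.35955266] [-0.03776946 -0.00225947 -0.00269308]
```

Emit:
play_rows:
  increments:
    - {"slide": [0, 2, 0], "angular": [0, 0, 0], "claw": -1}
    - {"slide": [0, 2, 0], "angular": [0, 0, 0], "claw": -1}
    - {"slide": [0, 0, 0], "angular": [0, 0, 0], "claw": -1}

```text
time: 13.4
ee_pos: [0.5305, -0.1616, 0.0972]
tcp_rot: [-179.8, -0.0, 78.9]
wrist_force: [-7.0, 3.7, 3.0]
opening: 0.0002
grasp_force: 3.8
```

```bash
python3 -c "
from h import *
o=bot.get_obs();print(o['ee_pos'],tocase(o['ee_pos']),o['wrist_force'],o['torque'])"
```

```text
[ 0.53050679 -0.16159278  0.09715297] [ 19.08961461 -91.71799244] [-7.02513379  3.72776466  2.99355003] [0.62946924 1.35623002 0.0286021 ]
```

Emit:
play_rows:
  increments:
    - {"slide": [0, 2, 0], "angular": [0, 0, 0], "claw": -1}
    - {"slide": [0, 0, 0], "angular": [0, 0, 0], "claw": -1}
    - {"slide": [0, 0, 0], "angular": [0, 0, 0], "claw": -1}

```text
time: 13.7
ee_pos: [0.5309, -0.1616, 0.097]
tcp_rot: [-179.7, -0.0, 78.9]
wrist_force: [-15.8, 5.0, 7.6]
opening: 0.0002
grasp_force: 8.2
```

Emit:
play_rows:
  increments:
    - {"slide": [0, -8, 0], "angular": [0, 0, 0], "claw": -1}
    - {"slide": [0, -15, -10], "angular": [0, 0, 0], "claw": -1}
    - {"slide": [0, -20, -35], "angular": [0, 0, 0], "claw": -1}
    - {"slide": [0, -30, -40], "angular": [0, 0, 0], "claw": -1}
    - {"slide": [0, -30, -40], "angular": [0, 0, 0], "claw": -1}
    - {"slide": [0, -20, -20], "angular": [0, 0, 0], "claw": -1}
    - {"slide": [0, 0, 0], "angular": [0, 0, 0], "claw": -1}
    - {"slide": [0, 0, 0], "angular": [0, 0, 0], "claw": -1}

```text
time: 14.5
ee_pos: [0.4132, -0.1389, 0.2425]
tcp_rot: [179.9, 0.0, 78.9]
wrist_force: [0.5, 0.3, -1.0]
opening: 0.0001
grasp_force: 0.0
```

Run:
```python
from h import *
w=snap('wrist','w5.png');s=bot.camera('scene')[:,:,::-1]
cv2.imwrite('pics/m5.png',np.hstack([cv2.resize(w[:,:,::-1],(400,300)),cv2.resize(s[165:300,210:390],(400,300),interpolation=cv2.INTER_CUBIC)]))
```

```text
(no output)
```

View pics/m5.png

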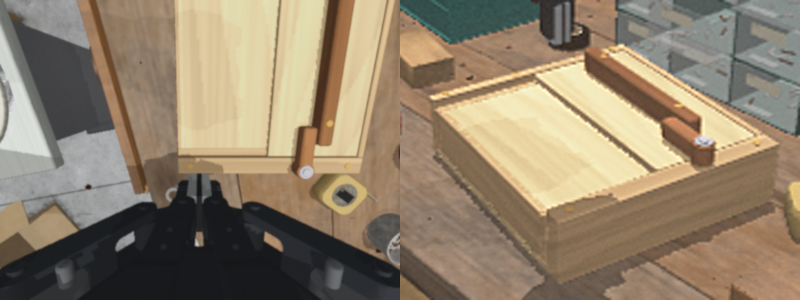

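The lid is shut, with its batten at (335,70). The catch lies square across the lid behind the batten at (307,150), against its stop.

```bash
python3 -c "
from workcell import bot
print(bot.job_done())"
```

```text
the job is handed in; nothing more can be done
None
```

The pine twin lies flat in the left bay, the lid is pushed fully shut and the catch is turned to its stop across the lid behind the batten; the job was handed in at about 15 s of the 67 s allowed, with no verdict returned.

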